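# Index the formula dispenser to its next well

### The job

The well under the opening in the formula dispenser's lid is used up, so bring the opening round to the next one. With a fingertip press the round plunger pad on the lid's ear well in, keep it in while you start turning the lid clockwise (seen from above), and bring the lid to the next index hole - one hole only - where the plunger must spring fully back out and lock the lid; then come away. Do not force the mechanism, and do not pick up or shove aside anything else on the counter.

Things in the scene. Friction and masses are not known exactly. Their poses are not given: they have to be found in the camera images.
- dispenser: Formula dispenser, stuck fast to the counter: round cream tub (200 mm) with six wedge wells, 60 degrees apart, and round it a flange (260 mm across, 8 mm thick, top 48 mm above the counter) with six 14 mm index holes on a circle of 116 mm radius. A lid turns on the tub. Origin on the turning axis at counter level, z up. Place and yaw vary freely: the ear may point any way.
- lid_centre (a point): Top of the low boss in the middle of the grey-green lid, on the vertical turning axis, 79.5 mm above the counter. The lid is a disc 206 mm across, its top 70 mm above the counter, with one wedge opening and, on the opposite side, an ear that overhangs the flange and carries the plunger.
- plunger_pad (a point): Centre of the top of the plunger's flat round pad (55 mm across), 116 mm from the axis, 81 mm above the counter at rest; moves with lid and plunger. A guard collar of the lid surrounds it (57 mm inside, 68 mm outside across, rim 86 mm up, so 5 mm above the pad): closed fingers fit in and, moved sideways, push the collar and turn the lid. Pressing takes 3 N to start, 8 N at the stop.
- plunger (a joint): Plunger travel, m: 0 out, 0.011 pressed to the stop; a spring returns it. Its round-nosed pin stands up into an index hole from below; pressed 8 mm or more it is clear and the lid is free. Let go between holes, the pin rides under the flange (about 0.0075, 1 to 2 N of drag) and springs by itself into the next hole that comes over it, from about 4 mm either side.
- lid (a joint): Turn of the lid clockwise seen from above, rad: 0 at the start (in a hole); the next hole is at 1.047 (60 degrees). About 0.02 rad of play either way when locked; little friction when free.
- canister: Closed formula canister, 131 mm across, 166 mm high, standing; origin at the centre of its underside. Bystander.
- scoop: Orange measuring scoop, cup 38 mm across, 28 mm high, handle to its -x, 115 mm long in all; origin under the cup. Bystander.
- feeding_bottle: Glass feeding bottle with cap, 60 mm across, 189 mm high, standing; origin at the centre of its underside. Bystander.
- pacifier: Turquoise silicone pacifier, 46 mm wide, 47 mm high, lying on its ring with the teat up; origin at the centre of its underside. Bystander.
- spare_teat: Spare teat in a white screw ring, 48 mm across, 38 mm high; origin at the centre of its underside. Bystander.
- mug: White mug, 80 mm across, 88 mm high; origin at the centre of its underside. Bystander.
- bowl: Small blue bowl, 120 mm across, 45 mm high; origin at the centre of its underside. Bystander.

How it is judged:
On the way, in this order (a step that is already met when the one before it is completed fails the run):
1. the plunger is pressed well in by the fingers while the lid is still at its first hole (value of joint plunger above 0.006 m and value of joint lid below 0.12 rad and contact force between the fingers and dispenser above 1 N), for 0.1 s.
2. the lid is at the next hole with the plunger sprung out into it (value of joint lid between 1.007 and 1.087 rad and value of joint plunger below 0.002 m), for 0.2 s.
At the end, for the whole second after the job is handed in: the lid stands at the next hole clockwise (60 degrees on, within 2.3 degrees), at rest, with the plunger sprung out to within 2 mm of fully out; every other thing on the counter is within 30 mm of where it stood (all of step 2 and velocity of joint lid between -0.05 and 0.05 rad/s and distance of each of canister, scoop, feeding_bottle, pacifier, spare_teat, mug, bowl from where it was at the start of the episode below 0.03 m); the robot touches nothing.
It fails at once if the lid is turned the wrong way, or on past the next hole (value of joint lid below -0.15 rad or value of joint lid above 1.3 rad).
It fails at once if the mechanism is forced (more than 60 N on the dispenser) (contact force between any of the fingers, the arm and dispenser above 60 N).
It fails at once if something on the counter is lifted, knocked over or shoved aside (distance of any of canister, scoop, feeding_bottle, pacifier, spare_teat, mug, bowl from where it was at the start of the episode above 0.03 m or angle between any of canister, feeding_bottle, mug's own z axis and vertical above 0.4 rad).
It also fails if it takes over 48 s, if anything falls off the work surface, if the arm or the gripper's body presses on something with over 40 N, if the wrist force passes 120 N, or if a joint passes its speed limit or range.

### The arm

A 6-joint arm with a two-finger parallel gripper is mounted at the origin on the work surface. World frame = base frame: x ahead of the robot, y to its left, z up, the work surface at z = 0. Lengths are in m, angles in rad, forces in N, time in s.
With the tool pointing down it reaches from about 0.275 to 0.85 m from the base axis. Payload 5.2 kg.
Tool frame: the origin (TCP) lies between the finger pads; the fingertips stand 19 mm ahead of it and the grasp point (between the pads) is the TCP; z points along the fingers, y is the line along which they close (so a half turn about z gives the same grasp; the last joint's range is limited). The gripper opens to 85 mm and grips with 20 to 120 N. Pads are 22 mm wide; open, the fingers measure 114 mm over their backs; the gripper's body (76 mm by 85 mm) begins 54 mm behind the grasp point. The pads swing forward as they close: fully open they stand 13 mm farther back than shut.
Start: joints at [-1.442, 0.259, 1.535, -0, 1.348, -0.203], TCP at [0.179, -0.52, 0.25] pointing down, gripper open.
Joint ranges: [-3.14, 3.14], [-0.91, 2.08], [0.19, 2.58], [-1.22, 4.36], [0.22, 2.71], [-3.12, 3.12]. Speed limits (rad/s): [2.57, 2.57, 3.14, 3.14, 3.14, 3.14].

### API

Orientations are given as a unit quaternion [x, y, z, w].
In Python, from bench import * gives the robot as it stands.
- The arm moves only by the tool drive_tool, never from a script. Its arguments are lists of equal length, an entry for each row: "xyz": the shift along the tool's x, y, z as a fraction of full scale, a list of three; "rot": the turn, a rotation vector about the tool's x, y, z as a fraction of full scale, a list of three. In form: {"xyz": [[x, y, z], ...], "rot": [[wx, wy, wz], ...]}. A call has 1 to 5 rows; each row is the pose to reach, as a shift and turn from the pose commanded when the call began, along the tool's axes at that moment; what a row does not reach only later rows make up. Full scale, the value 1, is 500 mm for a shift and 30 degrees for a turn. A row lasts 1/12 s, in which the tool goes at most 41.7 mm and 7.16 degrees, less where a joint would pass 70% of its speed; a pose out of reach is approached as far as the arm can. A call with a number of a shift or a turn outside -1 to 1 is refused whole. A call with a gripper value outside its range is refused whole. "claw" is the closure, from 0 (fully open) to 1 (shut), set as the call begins (left out, the last holds). The fingers move at their own pace and stop on an object; the grip force is fixed at half the most. Time passes only in rows, so rows that repeat a pose let the fingers close. It gives the time, the measured TCP pose, the force, the opening and the grip force at its end, in the units of the state.
- get_state(): the state, without advancing time (a new reading comes with each control period).
- get_image(name): name is "scene" or "top" or "wrist"; returns a dict with "img" (384x512x3 uint8, red, green, blue), "intrinsics" (3x3 intrinsics, pixels), "rvec" (rotation vector, rad) and "tvec" (3), from world to camera coordinates, as OpenCV has them. Camera axes: x right, y down, z forward; pixel columns grow to the right and rows downward; lengths in m; the calibration is good to about 2 mm. The wrist camera is an equidistant fisheye: a pixel r from the principal point sees the ray r / f radians off the axis. A picture is of the moment at which its call begins. There is no depth.
- finish_job(): hands the job in; it is judged then, once.
Trained networks look in a picture, given as the dict that the camera call returned (one of the last four; its "shot" number tells which), for a name from the list of things; names that differ only in an ending like _2 or _b are one class to them, and where a whole thing is asked for, a point or a joint stands for the part that bears it (a point fixed in the world has none). Each returns a list of dicts, best first, with "p" (0 to 1); they miss things now and then, are a little off and sometimes report something else, mostly with a low value. They report only what shows in the picture. A call takes as long as a camera call.
- search_frame(picture, query): "box" ([left, top, right, bottom] in pixels, round what is visible of it).
- masks_of(picture, query): "pixels" (384x512 bool, what is visible of it) and "box" ([left, top, right, bottom] in pixels, round what is visible of it).
- spot_point(picture, query): "pixel" ([column, row] in pixels: a listed point, or the origin of a listed thing).
The state is a dict: "time_s": time; "q": joint angles; "joint_velocities": joint speeds; "joint_torque": joint torques, N m; "tool_pos": TCP position; "ee_rot": TCP orientation; "force": force on the tool from outside, world axes, zero at the start; "moment": the same for the moment, N m; "opening": finger opening in m; "finger_force": force on a finger pad.
Only numpy, scipy, OpenCV 4.12 (cv2) and the standard library are available. Lean on these libraries where they do the work, as an engineer would, in place of code of your own. Each camera call takes 0.05 s, during which the arm holds its last target. There are 200 camera calls.

## Working session

There is one attempt and no reset: what is moved stays moved. The work goes in short steps, Python scripts to look and compute and a tool call to move; the robot and the scene stay as the last step left them, time stands still between calls to the robot, and variables do not carry over. Pictures are saved under pics/ and viewed, at most 10 in all, crops included, and the job is handed in when it is done.

Besides the shell and the picture viewer there is one more tool, called as name(argument=value, ...), one argument or row to a line, values as JSON. drive_tool: Moves the arm, as the interface text tells. Shift numbers are shares of 500 mm and turn numbers shares of 30 degrees, none past 1 either way. Its arguments: {"type":"object","properties":{"xyz":{"type":"array","items":{"type":"array","items":{"type":"number","minimum":-1,"maximum":1}}},"rot":{"type":"array","items":{"type":"array","items":{"type":"number","minimum":-1,"maximum":1}}},"claw":{"type":"number"}},"required":["xyz","rot"]}

```bash
mkdir -p pics; cat > h.py <<'E'
from bench import *
import numpy as np, cv2
from scipy.spatial.transform import Rotation as R
def ray(p,px,fish=False):
    K=np.array(p["intrinsics"]);Rm=R.from_rotvec(np.ravel(p["rvec"])).as_matrix();t=np.ravel(p["tvec"])
    x=(px[0]-K[0,2])/K[0,0];y=(px[1]-K[1,2])/K[1,1]
    if fish:
        r=np.hypot(x,y);d=np.array([x/r*np.sin(r),y/r*np.sin(r),np.cos(r)]) if r>1e-9 else np.array([0,0,1.])
    else: d=np.array([x,y,1.])
    return -Rm.T@t, Rm.T@d
def at(p,px,z,fish=False):
    o,d=ray(p,px,fish);return o+d*(z-o[2])/d[2]
E
python3 - <<'E'
from h import *
ims=[]
for c in ["top","scene"]:
    p=get_image(c);ims.append(p["img"])
    for n,z in [("lid_centre",.0795),("plunger_pad",.081),("canister",0),("feeding_bottle",0),("mug",0),("bowl",0),("scoop",0),("pacifier",0),("spare_teat",0)]:
        r=spot_point(p,n)
        print(c,n,[(np.round(q["pixel"],1),round(q["p"],2),np.round(at(p,q["pixel"],z),3)) for q in r[:2]])
cv2.imwrite("pics/a.png",cv2.resize(np.vstack(ims)[:,:,::-1],(400,600)))
cv2.imwrite("pics/top.png",ims[0][:,:,::-1]);cv2.imwrite("pics/scene.png",ims[1][:,:,::-1])
s=get_state();print(s["tool_pos"],R.from_quat(s["ee_rot"]).as_matrix().round(3),s["time_s"])
E
```

```text
top lid_centre [(array([283.2, 184.3]), 0.88, array([ 0.586, -0.069,  0.079]))]
top plunger_pad [(array([250.5, 161. ]), 0.51, array([0.651, 0.025, 0.081]))]
top canister [(array([120.4, 234.2]), 0.69, array([0.437, 0.403, 0.   ])), (array([239.4, 119.7]), 0.16, array([ 0.797,  0.063, -0.   ]))]
top feeding_bottle [(array([405.4, 244. ]), 0.62, array([ 0.428, -0.444,  0.   ]))]
top mug [(array([126.8, 156.9]), 0.9, array([0.67, 0.4 , 0.  ]))]
top bowl [(array([380.5, 165.7]), 0.97, array([ 0.664, -0.374,  0.   ]))]
top scoop [(array([340.2, 265.5]), 0.58, array([ 0.36 , -0.248,  0.   ]))]
top pacifier [(array([184.7, 259.2]), 0.48, array([0.369, 0.211, 0.   ])), (array([252.7, 161.6]), 0.38, array([0.666, 0.018, 0.   ]))]
top spare_teat [(array([241.1, 121.5]), 0.63, array([0.791, 0.057, 0.   ]))]
scene lid_centre [(array([228.9, 188.1]), 0.59, array([ 0.59 , -0.071,  0.08 ]))]
scene plunger_pad [(array([248.2, 204.2]), 0.73, array([0.648, 0.022, 0.081]))]
scene canister [(array([374.7, 209.1]), 0.78, array([ 0.426,  0.397, -0.   ])), (array([245.9, 205.9]), 0.18, array([ 0.566, -0.021,  0.   ]))]
scene feeding_bottle [(array([163.8, 166.2]), 0.86, array([ 0.449, -0.428,  0.   ]))]
scene mug [(array([164., 163.]), 0.66, array([ 0.428, -0.441,  0.   ])), (array([367. , 261.9]), 0.57, array([0.678, 0.402, 0.   ]))]
scene bowl [(array([142.9, 201.1]), 0.65, array([ 0.671, -0.372,  0.   ]))]
scene scoop [(array([214.5, 164.6]), 0.56, array([ 0.366, -0.241,  0.   ]))]
scene pacifier [(array([326.5, 190. ]), 0.57, array([0.376, 0.22 , 0.   ]))]
scene spare_teat [(array([240.6, 260.8]), 0.63, array([0.805, 0.06 , 0.   ])), (array([375.7, 210.9]), 0.24, array([0.434, 0.401, 0.   ]))]
[ 0.17918183 -0.51999485  0.25031916] [[ 0.945  0.326  0.   ]
 [ 0.326 -0.945 -0.   ]
 [ 0.     0.    -1.   ]] 1.0
```

View pics/top.png

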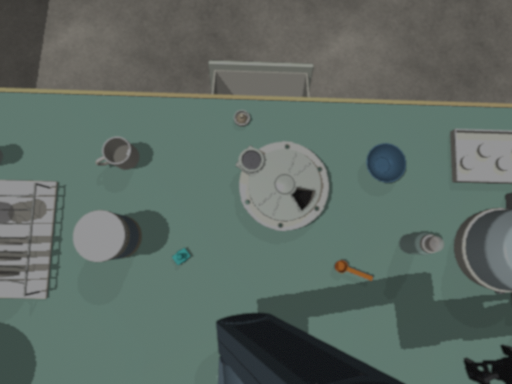

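View pics/scene.png

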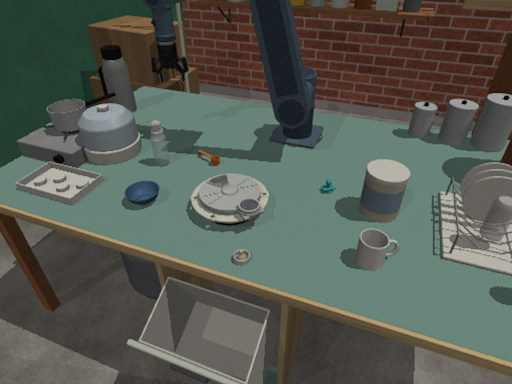

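The top view shows the lid centre at about (285,184) and the pad at about (251,160), with the opening opposite it. The scene view agrees. The spare teat is beyond it at (242,118), and nothing stands in the path. I'll approach at height with the claw shut.

drive_tool(
  xyz=[
    [0.07,-0.04,0],
    [0.14,-0.08,0],
    [0.21,-0.12,0],
    [0.28,-0.16,0],
    [0.346,-0.2,0],
  ],
  rot=[
    [0,0,0],
    [0,0,0],
    [0,0,0],
    [0,0,0],
    [0,0,0],
  ],
  claw=1,
)

```text
time_s: 1.42
tool_pos: [0.3111, -0.3676, 0.2504]
ee_rot: [0.986, 0.165, 0.0, 0.0]
force: [1.1, -0.7, -0.6]
opening: 0.026
finger_force: 0.0
```

drive_tool(
  xyz=[
    [0.07,-0.04,0],
    [0.14,-0.08,0],
    [0.21,-0.12,0],
    [0.28,-0.16,0],
    [0.346,-0.2,0],
  ],
  rot=[
    [0,0,0],
    [0,0,0],
    [0,0,0],
    [0,0,0],
    [0,0,0],
  ],
)

```text
time_s: 1.83
tool_pos: [0.4424, -0.2164, 0.2506]
ee_rot: [0.986, 0.165, 0.0, 0.0]
force: [-0.4, -0.5, -1.0]
opening: -0.0001
finger_force: 0.0
```

drive_tool(
  xyz=[
    [0.07,-0.04,0],
    [0.14,-0.08,0],
    [0.21,-0.12,0],
    [0.28,-0.16,0],
    [0.346,-0.2,0],
  ],
  rot=[
    [0,0,0],
    [0,0,0],
    [0,0,0],
    [0,0,0],
    [0,0,0],
  ],
)

```text
time_s: 2.25
tool_pos: [0.5734, -0.0653, 0.2504]
ee_rot: [0.986, 0.165, 0.0, 0.0]
force: [1.0, -0.3, 0.5]
opening: -0.0001
finger_force: 0.0
```

```bash
python3 - <<'E'
from h import *
p=get_image("wrist")
for n,z in [("lid_centre",.0795),("plunger_pad",.081)]:
    r=spot_point(p,n)
    print(n,[(np.round(q["pixel"],1),round(q["p"],2),np.round(at(p,q["pixel"],z,True),4)) for q in r[:2]])
cv2.imwrite("pics/w1.png",p["img"][:,:,::-1])
s=get_state();print(s["tool_pos"],s["q"],s["time_s"],s["opening"],R.from_quat(s["ee_rot"]).as_matrix().round(3))
E
```

```text
lid_centre [(array([264. , 158.3]), 0.55, array([ 0.5871, -0.0724,  0.0795]))]
plunger_pad [(array([190.5,  63.3]), 0.63, array([0.6553, 0.0274, 0.081 ]))]
[ 0.5732683  -0.06488317  0.24984972] [-3.06091932e-01  3.07378632e-01  1.46931779e+00  2.38423199e-04
  1.36522831e+00  9.28184358e-01] 2.4 0.00023200659498123194 [[ 0.944  0.33  -0.   ]
 [ 0.33  -0.944  0.   ]
 [-0.    -0.    -1.   ]]
```

View pics/w1.png

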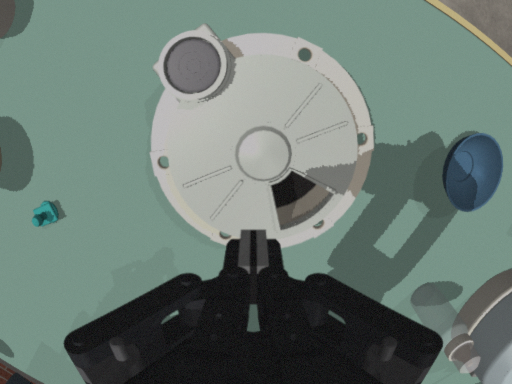

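The wrist view shows the pad at about (192,66), the boss at about (264,154) and the index holes at (305,54), (362,139), (319,224), (226,234) and (164,161). I'll fit the centre and yaw to the holes.

```bash
python3 - <<'E'
from h import *
from scipy.optimize import least_squares
p=get_image("wrist")
px=[(305,54),(362,139),(319,224),(226,234),(164,161)]
P=np.array([at(p,q,.048,True)[:2] for q in px])
f=lambda v:(P-np.c_[v[0]+.116*np.cos(v[2]-np.pi/3*np.arange(1,6)),v[1]+.116*np.sin(v[2]-np.pi/3*np.arange(1,6))]).ravel()
s=least_squares(f,[.587,-.07,.97]);v=s.x
print(v,np.degrees(v[2]),np.abs(s.fun).max())
for q,z in [((192,66),.081),((264,154),.0795)]: print(at(p,q,z,True))
tp=get_state()["tool_pos"]; M=R.from_quat(get_state()["ee_rot"]).as_matrix()
for a in range(0,61,10):
    t=v[2]-np.radians(a); w=v[:2]+.116*np.array([np.cos(t),np.sin(t)])
    d=M.T@(np.r_[w,tp[2]]-tp);print(a,w.round(4),"frac from here",(d/.5).round(4))
E
```

```text
[ 0.58968075 -0.07098323  0.98224133] 56.27828276669305 0.001203216101435145
[0.65247609 0.02589926 0.081     ]
[ 0.59121676 -0.07016593  0.0795    ]
0 [0.6541 0.0255] frac from here [ 2.148e-01 -1.198e-01 -2.000e-04]
10 [0.6699 0.0129] frac from here [ 2.363e-01 -8.560e-02 -2.000e-04]
20 [ 0.6832 -0.0023] frac from here [ 2.515e-01 -4.810e-02 -2.000e-04]
30 [ 0.6937 -0.0196] frac from here [ 0.26   -0.0085 -0.0003]
40 [ 0.701  -0.0385] frac from here [ 0.2615  0.0319 -0.0003]
50 [ 0.705  -0.0583] frac from here [ 0.256   0.0719 -0.0003]
60 [ 0.7054 -0.0785] frac from here [ 0.2435  0.1104 -0.0003]
```

drive_tool(
  xyz=[
    [0.07,-0.04,0],
    [0.14,-0.08,0.02],
    [0.215,-0.12,0.06],
    [0.215,-0.12,0.13],
    [0.215,-0.12,0.19],
  ],
  rot=[
    [0,0,0],
    [0,0,0],
    [0,0,0],
    [0,0,0],
    [0,0,0],
  ],
)

```text
time_s: 2.87
tool_pos: [0.6552, 0.0247, 0.1542]
ee_rot: [0.986, 0.166, 0.001, 0.0]
force: [-0.4, 0.1, -0.7]
opening: -0.0
finger_force: 0.0
```

drive_tool(
  xyz=[
    [0,0,0.03],
    [0,0,0.06],
    [0,0,0.08],
    [0,0,0.08],
    [0,0,0.08],
  ],
  rot=[
    [0,0,0],
    [0,0,0],
    [0,0,0],
    [0,0,0],
    [0,0,0],
  ],
)

```text
time_s: 3.28
tool_pos: [0.6539, 0.0232, 0.1154]
ee_rot: [0.986, 0.164, -0.0, 0.0]
force: [-0.6, -0.0, 0.7]
opening: -0.0001
finger_force: 0.0
```

```bash
python3 - <<'E'
from h import *
p=get_image("wrist")
cv2.imwrite("pics/w2.png",cv2.resize(p["img"][100:340,130:380,::-1],None,fx=2,fy=2))
s=get_state();print(s["tool_pos"],s["force"],s["time_s"])
K=np.array(p["intrinsics"]);o=-R.from_rotvec(np.ravel(p["rvec"])).as_matrix().T@np.ravel(p["tvec"]);print(o)
E
```

```text
[0.65462667 0.02336846 0.11637017] [ 0.60330441 -0.43924354  0.1184827 ] 3.3333
[0.73282408 0.05037371 0.23854788]
```

View pics/w2.png

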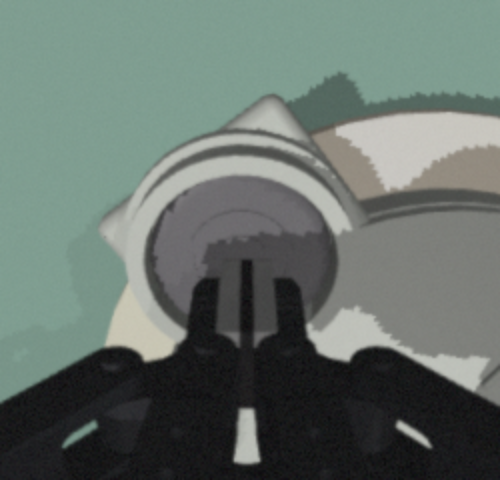

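The shut fingers are centred over the pad, inside the collar. I'll press down.

drive_tool(
  xyz=[
    [0,0,0.015],
    [0,0,0.026],
    [0,0,0.034],
    [0,0,0.04],
    [0,0,0.04],
  ],
  rot=[
    [0,0,0],
    [0,0,0],
    [0,0,0],
    [0,0,0],
    [0,0,0],
  ],
)

```text
time_s: 3.75
tool_pos: [0.6544, 0.0244, 0.0954]
ee_rot: [0.986, 0.165, 0.0, 0.0]
force: [-0.7, -0.9, 4.9]
opening: -0.0003
finger_force: 2.5
```

drive_tool(
  xyz=[
    [0,0,0.005],
    [0,0,0.01],
    [0,0,0.01],
    [0,0,0.01],
    [0,0,0.01],
  ],
  rot=[
    [0,0,0],
    [0,0,0],
    [0,0,0],
    [0,0,0],
    [0,0,0],
  ],
)

```text
time_s: 4.17
tool_pos: [0.6547, 0.0242, 0.0915]
ee_rot: [0.986, 0.165, 0.001, 0.0]
force: [-1.4, -0.9, 7.4]
opening: 0.0
finger_force: 3.3
```

drive_tool(
  xyz=[
    [0.0045,0.0068,0],
    [0.009,0.0137,0],
    [0.0132,0.0205,0],
    [0.0175,0.0274,0],
    [0.0215,0.0342,0],
  ],
  rot=[
    [0,0,0],
    [0,0,0],
    [0,0,0],
    [0,0,0],
    [0,0,0],
  ],
)

```text
time_s: 4.58
tool_pos: [0.6707, 0.0117, 0.0916]
ee_rot: [0.986, 0.165, 0.001, 0.0]
force: [-1.2, -0.3, 7.4]
opening: 0.0001
finger_force: 3.3
```

drive_tool(
  xyz=[
    [0.003,0.0075,0],
    [0.006,0.015,0],
    [0.009,0.0225,0],
    [0.012,0.03,0],
    [0.0152,0.0375,0],
  ],
  rot=[
    [0,0,0],
    [0,0,0],
    [0,0,0],
    [0,0,0],
    [0,0,0],
  ],
)

```text
time_s: 5.0
tool_pos: [0.684, -0.0035, 0.0917]
ee_rot: [0.986, 0.165, 0.001, 0.0]
force: [-1.0, -0.2, 7.1]
opening: 0.0001
finger_force: 3.3
```

```bash
python3 - <<'E'
from h import *
p=get_image("wrist")
cv2.imwrite("pics/w3.png",p["img"][:,:,::-1])
s=get_state();print(s["tool_pos"],s["force"],s["time_s"])
E
```

```text
[ 0.68456406 -0.0042362   0.09172541] [-0.50327203 -0.84323108  5.93036829] 5.05
```

View pics/w3.png

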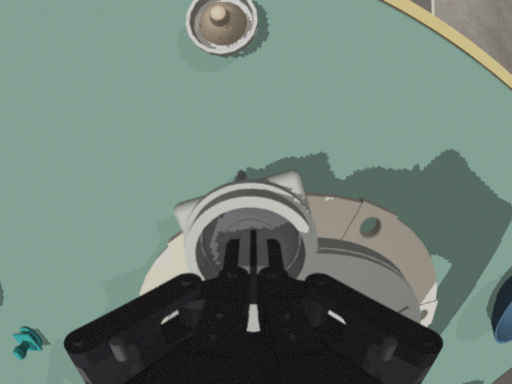

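The pad is centred under the fingers at about (250,240), and the lid has followed to roughly 20°, with the next hole visible at (370,226). I'll carry on with the pad held in.

drive_tool(
  xyz=[
    [0.002,0.008,0],
    [0.004,0.016,0],
    [0.0055,0.024,0],
    [0.007,0.032,0],
    [0.0085,0.0396,0],
  ],
  rot=[
    [0,0,0],
    [0,0,0],
    [0,0,0],
    [0,0,0],
    [0,0,0],
  ],
)

```text
time_s: 5.47
tool_pos: [0.6946, -0.0208, 0.0917]
ee_rot: [0.986, 0.165, 0.001, 0.0]
force: [-0.1, -0.1, 6.3]
opening: -0.0001
finger_force: 3.3
```

drive_tool(
  xyz=[
    [0.0005,0.008,0],
    [0.001,0.016,0],
    [0.0013,0.024,0],
    [0.0015,0.032,0],
    [0.0015,0.036,0],
  ],
  rot=[
    [0,0,0],
    [0,0,0],
    [0,0,0],
    [0,0,0],
    [0,0,0],
  ],
)

```text
time_s: 5.88
tool_pos: [0.7013, -0.0379, 0.0918]
ee_rot: [0.986, 0.165, 0.001, 0.0]
force: [-0.9, 0.4, 6.5]
opening: 0.0001
finger_force: 3.3
```

drive_tool(
  xyz=[
    [0,0,0],
    [0,0,-0.005],
    [0,0,-0.01],
    [0,0,-0.015],
    [0,0,-0.021],
  ],
  rot=[
    [0,0,0],
    [0,0,0],
    [0,0,0],
    [0,0,0],
    [0,0,0],
  ],
)

```text
time_s: 6.3
tool_pos: [0.6999, -0.0374, 0.1005]
ee_rot: [0.986, 0.165, -0.001, -0.0]
force: [-0.2, 0.7, -1.4]
opening: -0.0001
finger_force: 0.0
```

```bash
python3 - <<'E'
from h import *
p=get_image("top")
for n,z in [("lid_centre",.0795),("plunger_pad",.075)]:
    r=spot_point(p,n)
    print(n,[(round(q["p"],2),np.round(at(p,q["pixel"],z),4)) for q in r[:2]])
p=get_image("wrist")
r=spot_point(p,"plunger_pad");print([(q["pixel"],round(q["p"],2),np.round(at(p,q["pixel"],.075,True),4)) for q in r[:2]])
cv2.imwrite("pics/w4.png",p["img"][:,:,::-1])
s=get_state();print(s["tool_pos"],s["force"],s["time_s"])
E
```

```text
lid_centre []
plunger_pad [(0.47, array([ 0.7007, -0.0385,  0.075 ]))]
[([249.5, 236.5], 0.56, array([ 0.7005, -0.0353,  0.075 ]))]
[ 0.70018389 -0.03749373  0.10061645] [ 0.48741367 -0.1496406   0.18456613] 6.55
```

View pics/w4.png

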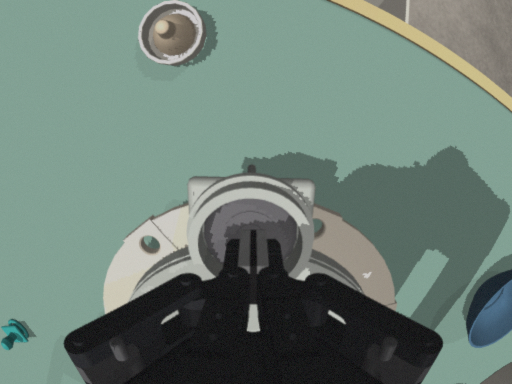

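The lid is at about 39°, with the pad released under the flange and the tip still inside the collar. The target hole is at (318,226). I'll push the collar on.

drive_tool(
  xyz=[
    [-0.0005,0.0085,0],
    [-0.0012,0.017,0],
    [-0.002,0.0255,0],
    [-0.0035,0.034,0],
    [-0.0055,0.044,0],
  ],
  rot=[
    [0,0,0],
    [0,0,0],
    [0,0,0],
    [0,0,0],
    [0,0,0],
  ],
)

```text
time_s: 6.97
tool_pos: [0.7045, -0.0587, 0.1005]
ee_rot: [0.986, 0.165, -0.0, -0.001]
force: [-1.4, 4.8, 0.2]
opening: 0.0001
finger_force: 2.4
```

drive_tool(
  xyz=[
    [-0.002,0.006,0],
    [-0.004,0.012,0],
    [-0.006,0.018,0],
    [-0.008,0.024,0],
    [-0.01,0.03,0],
  ],
  rot=[
    [0,0,0],
    [0,0,0],
    [0,0,0],
    [0,0,0],
    [0,0,0],
  ],
)

```text
time_s: 7.38
tool_pos: [0.7046, -0.0744, 0.1005]
ee_rot: [0.986, 0.165, -0.0, -0.001]
force: [-0.5, 4.6, -0.3]
opening: 0.0002
finger_force: 2.1
```

```bash
python3 - <<'E'
from h import *
c=np.array([.5897,-.071])
for cam in ["top","wrist"]:
    p=get_image(cam)
    r=spot_point(p,"plunger_pad")
    for q in r[:1]:
        w=at(p,q["pixel"],.075,cam=="wrist");d=w[:2]-c;print(cam,q["p"],w,"deg turned",56.28-np.degrees(np.arctan2(d[1],d[0])))
s=get_state();d=s["tool_pos"][:2]-c;print(s["tool_pos"],np.hypot(*d),56.28-np.degrees(np.arctan2(d[1],d[0])),s["force"],s["time_s"])
E
```

```text
top 0.55 [ 0.69965587 -0.06405367  0.075     ] deg turned 52.6652092755087
wrist 0.72 [ 0.70774179 -0.05482021  0.075     ] deg turned 48.47519700689499
[ 0.70524671 -0.07586245  0.10086731] 0.11564897684193476 58.68970788903265 [ 0.15071911 -0.16468235  0.43068716] 7.5833
```

drive_tool(
  xyz=[
    [-0.0016,0.0036,0],
    [-0.0032,0.0072,0],
    [-0.0048,0.0108,0],
    [-0.0064,0.0144,0],
    [-0.008,0.018,0],
  ],
  rot=[
    [0,0,0],
    [0,0,0],
    [0,0,0],
    [0,0,0],
    [0,0,0],
  ],
)

```text
time_s: 8.0
tool_pos: [0.704, -0.0846, 0.1007]
ee_rot: [0.986, 0.165, -0.0, -0.0]
force: [-0.1, 4.9, -0.1]
opening: 0.0003
finger_force: 1.9
```

drive_tool(
  xyz=[
    [-0.001,0.002,0],
    [-0.002,0.004,0],
    [-0.003,0.006,0],
    [-0.004,0.008,0],
    [-0.004,0.008,0],
  ],
  rot=[
    [0,0,0],
    [0,0,0],
    [0,0,0],
    [0,0,0],
    [0,0,0],
  ],
)

```text
time_s: 8.42
tool_pos: [0.7038, -0.0906, 0.101]
ee_rot: [0.986, 0.165, 0.0, 0.001]
force: [0.6, -0.4, -0.2]
opening: -0.0001
finger_force: 0.0
```

drive_tool(
  xyz=[
    [-0.001,0.002,0],
    [-0.002,0.004,0],
    [-0.003,0.006,0],
  ],
  rot=[
    [0,0,0],
    [0,0,0],
    [0,0,0],
  ],
)

```text
time_s: 8.67
tool_pos: [0.7033, -0.0935, 0.101]
ee_rot: [0.986, 0.165, 0.0, 0.0]
force: [0.1, -0.8, 0.8]
opening: 0.0002
finger_force: 0.0
```

```bash
python3 - <<'E'
from h import *
p=get_image("wrist")
cv2.imwrite("pics/w5.png",p["img"][:,:,::-1])
s=get_state();print(s["tool_pos"],s["force"],s["time_s"])
E
```

```text
[ 0.70324731 -0.09357463  0.1009581 ] [-0.42147725  0.21459899  0.13781327] 8.7167
```

View pics/w5.png

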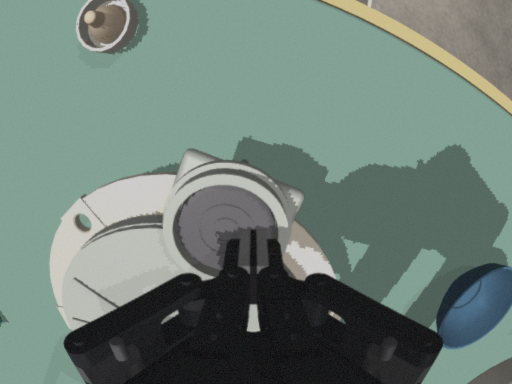

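The pad at (226,232) looks raised near the rim, and the pushing force has gone, which suggests the lid snapped into the hole. I'll nudge gently to confirm that it's locked.

drive_tool(
  xyz=[
    [-0.001,0.002,0],
    [-0.002,0.004,0],
  ],
  rot=[
    [0,0,0],
    [0,0,0],
  ],
)

```text
time_s: 8.88
tool_pos: [0.7029, -0.0951, 0.1009]
ee_rot: [0.986, 0.165, 0.0, 0.0]
force: [0.1, 0.7, -0.3]
opening: -0.0
finger_force: 0.2
```

drive_tool(
  xyz=[
    [-0.001,0.002,0],
    [-0.001,0.002,0],
  ],
  rot=[
    [0,0,0],
    [0,0,0],
  ],
)

```text
time_s: 9.05
tool_pos: [0.7027, -0.0962, 0.1008]
ee_rot: [0.986, 0.165, -0.0, 0.0]
force: [-0.0, 0.2, -0.4]
opening: -0.0001
finger_force: 0.1
```

drive_tool(
  xyz=[
    [-0.001,0.002,0],
    [-0.002,0.004,0],
    [-0.002,0.004,0],
  ],
  rot=[
    [0,0,0],
    [0,0,0],
    [0,0,0],
  ],
)

```text
time_s: 9.3
tool_pos: [0.7024, -0.0984, 0.1008]
ee_rot: [0.986, 0.165, -0.0, 0.0]
force: [-0.8, -0.2, -1.2]
opening: 0.0002
finger_force: 0.2
```

```bash
python3 - <<'E'
from h import *
c=np.array([.5897,-.071])
for cam in ["top","wrist"]:
    p=get_image(cam)
    for q in spot_point(p,"plunger_pad")[:1]:
        w=at(p,q["pixel"],.081,cam=="wrist");d=w[:2]-c;print(cam,q["p"],w,"deg turned",56.28-np.degrees(np.arctan2(d[1],d[0])))
s=get_state();print(s["tool_pos"],s["force"],s["finger_force"],s["time_s"])
E
```

```text
wrist 0.74 [ 0.70778371 -0.07931227  0.081     ] deg turned 60.30658155673047
[ 0.70243131 -0.09826866  0.10080067] [0.31165639 0.96135941 0.79165119] 0.05441939239972271 9.5
```

drive_tool(
  xyz=[
    [-0.001,0.002,0],
    [-0.002,0.004,0],
    [-0.002,0.004,0],
  ],
  rot=[
    [0,0,0],
    [0,0,0],
    [0,0,0],
  ],
)

```text
time_s: 9.75
tool_pos: [0.7021, -0.0995, 0.1008]
ee_rot: [0.986, 0.165, 0.0, -0.001]
force: [0.7, 4.5, 1.4]
opening: 0.0001
finger_force: 1.8
```

The force now stays at 4.5 N while stationary, and the tool stops short, so the lid is locked. I'll ease back to mid-collar and lift away.

drive_tool(
  xyz=[
    [0.004,-0.01,0],
    [0.008,-0.02,0],
    [0.008,-0.02,-0.02],
    [0.008,-0.02,-0.08],
    [0.008,-0.02,-0.14],
  ],
  rot=[
    [0,0,0],
    [0,0,0],
    [0,0,0],
    [0,0,0],
    [0,0,0],
  ],
)

```text
time_s: 10.17
tool_pos: [0.7015, -0.0894, 0.1704]
ee_rot: [0.986, 0.165, -0.002, -0.001]
force: [0.0, -0.7, 0.6]
opening: -0.0
finger_force: 0.0
```

drive_tool(
  xyz=[
    [-0.06,0,-0.07],
    [-0.12,0,-0.14],
    [-0.18,0,-0.16],
    [-0.24,0,-0.16],
    [-0.24,0,-0.16],
  ],
  rot=[
    [0,0,0],
    [0,0,0],
    [0,0,0],
    [0,0,0],
    [0,0,0],
  ],
)

```text
time_s: 10.58
tool_pos: [0.5853, -0.1303, 0.2538]
ee_rot: [0.986, 0.164, -0.0, 0.001]
force: [0.3, -0.2, -0.9]
opening: -0.0003
finger_force: 0.0
```

```bash
python3 - <<'E'
from h import *
c=np.array([.5897,-.071])
p=get_image("wrist")
for n,z in [("plunger_pad",.081),("lid_centre",.0795)]:
    for q in spot_point(p,n)[:1]:
        w=at(p,q["pixel"],z,True);d=w[:2]-c;print(n,q["p"],w,"deg turned",56.28-np.degrees(np.arctan2(d[1],d[0])))
cv2.imwrite("pics/w6.png",p["img"][:,:,::-1])
s=get_state();print(s["tool_pos"],s["force"],s["time_s"])
E
```

```text
plunger_pad 0.97 [ 0.70740554 -0.08117697  0.081     ] deg turned 61.22157835520262
lid_centre 0.76 [ 0.58874457 -0.07096664  0.0795    ] deg turned -121.72025983634154
[ 0.58950667 -0.12898534  0.25175425] [-0.72799469 -0.69138931  0.67292053] 10.7333
```

View pics/w6.png

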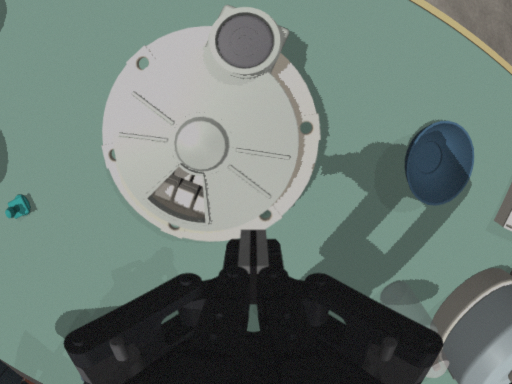

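The ear at (246,45) now covers the next hole at about 60°. The lid opening at (183,193) shows a full well, and the arm is clear.

```bash
python3 -c "
from bench import *
print(finish_job())"
```

```text
the job is handed in; nothing more can be done
None
```

I turned the lid one hole clockwise. It measured about 61° at the end and resisted a gentle push, so the plunger has locked it. The arm came away clear, I saw nothing else on the counter move, and the job is handed in; no verdict came back.

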